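Press a badge and hold the lever down

TASK

Make up a badge on the badge press: lay the large badge front flat, dome up, in the empty lower die that stands out at the side of the press, then slide the die all the way across so that it sits under the ram. Then pull the press's hand lever right down to the bottom of its stroke and keep it held down there against its return spring, so that the badge stays clamped: finish while still holding the lever down. Leave the other things on the desk where they are.

Things in the scene. Friction and masses are not known exactly. Their poses are not given: they have to be found in the camera images.
- front: the large badge front: a plain steel disc 58 mm across and 9 mm high with a straight rim 6.5 mm high and a low dome on top, 13 to 24 g, lying dome up on the desk (the two other discs like it are only 37 mm across). Origin at the centre of its underside, z up through the dome
- press: the bolted-down badge press: grey C-frame, base x -75..125, y +-85 mm (slide guides y +-115), rear column, overhanging head 56 mm wide from 25 mm before the ram axis, its top 183 mm high, lever cheeks to 225 mm. Origin on the desk below the ram axis; x points from the front (lever side) to the column, y to the side where the empty die stands out at the start, z up
- slide (a joint): travel of the die slide, m: 0 = empty die out at the side, 0.110 = at the stop, that die under the ram. Moves along the press's -y, stays where left, about 2 N to push. An aluminium plate 84 mm wide, top 34 mm high, with two steel dies 80 mm across, 110 mm apart: the empty one with the recess and one with a raised middle, which ends on the far side (plate end then 260 mm from the ram)
- die_seat (a point): centre of the floor of the recess in the empty lower die (moves with the slide). Recess 63 mm across, 3 mm deep; floor 57 mm and rim 60 mm above the desk, rim ring 8.5 mm wide. The seated front rests on this floor, its top then 66 mm above the desk
- slide_knob (a point): middle of the slide's push knob: an upright black round knob 18 mm across on the plate, 80 mm beyond the empty die's centre (press +y side), from 46 to 64 mm above the desk on a 14 mm stem; this point is 55 mm above the desk. With the slide home it stands 80 mm to the side of the ram axis
- lever (a joint): angle of the hand lever, rad: 0 = sprung up (35 degrees above level, towards the press's front), 0.92 = bottom stop (18 degrees below level). Its return spring lifts it when let go; the grip needs about 7 N at the top, 16 N at the bottom. A steel bar 18 mm thick in the press's x-z plane with a black round rubber grip 25 mm thick from 140 to 240 mm from the pivot
- handle_grip (a point): middle of the rubber grip on the lever's axis, 190 mm from the pivot
- lever_pivot (a point): the pivot axis of the lever (along the press's y), 205 mm above the desk straight above the ram
- upper_die: the upper die under the ram: a round steel block 58 mm across, on a spring in the ram that gives up to 6 mm. Origin at the centre of its lower face, 84 mm above the desk with the lever up. It meets the seated front about 2.5 mm before the lever's bottom stop
- small_a: a small badge front, 37 mm across and 7.5 mm high, not needed; origin under its centre
- small_b: another small badge front, 37 mm across and 7.5 mm high, not needed; origin under its centre
- tape: bystander: an empty cardboard tape core 90 mm across and 24 mm high; origin under its centre
- marker: bystander: a marker pen 135 mm long and 17 mm thick lying on the desk along its own x; origin under its middle
- pen_pot: bystander: a dark metal pot 76 mm across and 100 mm high with pens up to 160 mm; origin under its centre
- stapler: bystander: a black stapler 135 mm long (own x), 36 mm wide, 50 mm high; origin under its centre
- handset: bystander: a two-way radio standing on the desk, 56 by 36 mm, 190 mm high with its aerial; origin under its centre
There are look-alikes about, which are no part of the job. Leave any red or yellow look-alike of the front alone.

How it is judged:
By the outcome, as a careful person would: the job done as asked, in the order asked, and still so for the second after the job is handed in, while the arm keeps its last pose, push and grip.
It also fails if it takes over 72 s, if anything falls off the work surface, if the arm or the gripper's body presses on something with over 40 N, if the wrist force passes 120 N, or if a joint passes its speed limit or range.

ROBOT

A 6-joint arm with a two-finger parallel gripper is mounted at the origin on the work surface. World frame = base frame: x ahead of the robot, y to its left, z up, the work surface at z = 0. Lengths are in mm, angles in degrees, forces in N, time in s.
With the tool pointing down it reaches from about 400 to 925 mm from the base axis. Payload 12.5 kg.
Tool frame: the origin (TCP) lies between the finger pads; the fingertips stand 19 mm ahead of it and the grasp point (between the pads) is the TCP; z points along the fingers, x is the direction in which the jaws open and shut, and the axes are right-handed (so a half turn about z gives the same grasp; the last joint's range is limited). The gripper opens to 95 mm and grips with 3 to 60 N. Pads are 20 mm wide; open, the fingers measure 119 mm over their backs; the gripper's body (75 mm by 180 mm) begins 59 mm behind the grasp point.
Start: joints at [66.543, 28.126, 89.318, -0, 62.55, -6.05], TCP at [186.95, 596.401, 233.661] pointing down, gripper open.
Joint ranges: [-177.58, 177.58], [-47.91, 125.51], [2.72, 160], [-65.01, 245.01], [3.68, 167.84], [-153.87, 153.87]. Speed limits (degrees/s): [127.2, 127.2, 159.86, 180, 180, 180].

INTERFACE

Orientations are given as [roll, pitch, yaw] about the fixed x, y, z axes, in that order (R = Rz(yaw) Ry(pitch) Rx(roll)).
In Python, from workcell import env gives the robot as it stands. The module is installed in compiled form; this text tells all that it offers. Calls block until the motion is done:
- env.move_to(position, orientation): joint-space move of the TCP to a pose.
- env.movel(position, ori=None, rate=150, guard=None): straight line of the TCP; ori=None keeps the orientation; rate is the mean speed in mm/s. With guard (N) it stops when the force on the tool has changed by that much, and returns True; else False.
- env.move_joints(angles): joint-space move.
- env.set_gripper(opening, squeeze=None): opening from 0.0 (shut) to 1.0 (fully open); squeeze is the grip in N (None keeps the last); returns when the fingers have stopped.
- env.hold(seconds).
- env.inverse_kinematics(position, orientation): joint angles nearest the present ones, or None.
- env.camera(name): name is "scene" or "top" or "wrist"; returns a dict with "image" (400x640x3 uint8, red, green, blue), "fx", "fy", "cx", "cy" (pixels), "k1" (the pictures are not rectified: a ray, as slopes to the right and down, at radius r is drawn at 1 + k1 r^2 times it, then the intrinsics apply), "view" (4x4, takes a point from world to camera coordinates); the wrist camera has in their place "T_tool_cam" (4x4, takes a point from camera to tool coordinates, whose origin is the TCP and whose axes are the tool frame's). Camera axes: x right, y down, z forward; pixel columns grow to the right and rows downward; lengths in mm; the calibration is good to about 2 mm. A picture is of the moment at which its call begins: read the wrist's pose just before it. There is no depth.
A pose or a line that the arm cannot do raises env.IKError and nothing moves.
- env.finish_job(): hands the job in, once; it reports no verdict.
Readings, each from a call of its own:
- env.get_t(): time.
- env.get_qpos(): joint angles.
- env.get_qd(): joint speeds.
- env.get_joint_efforts(): joint torques, N m.
- env.get_position(): TCP position.
- env.get_tcp_rot(): TCP orientation.
- env.get_contact_force(): force on the tool from outside, world axes, zero at the start.
- env.get_ft_torque(): the same for the moment, N m.
- env.get_opening(): opening from 0.0 (shut) to 1.0 (fully open).
Only numpy, scipy, OpenCV 4.12 (cv2) and the standard library are available. Lean on these libraries where they do the work, as an engineer would, in place of code of your own. Each camera call takes 0.05 s, during which the arm holds its last target. There are 200 camera calls.

## Working session

There is one attempt and no reset: what is moved stays moved. The work goes in short steps, each a Python script; the robot and the scene stay as the last script left them, time stands still between calls to the robot, and variables do not carry over. Pictures are saved under pics/ and viewed, about 8 in all and at most 12, crops included, and the job is handed in when it is done.

```bash
mkdir -p pics
python3 - <<'E'
from workcell import env
import cv2,numpy as np
for n in("scene","top"):
    c=env.camera(n);cv2.imwrite(f"pics/{n}0.png",c["image"][:,:,::-1])
    print(n,c["fx"],c["fy"],c["cx"],c["cy"],c["k1"],np.round(c["view"],4).tolist())
c=env.camera("wrist");print(c["fx"],c["cx"],c["cy"],c["k1"],np.round(c["T_tool_cam"],4).tolist());cv2.imwrite("pics/wrist0.png",c["image"][:,:,::-1])
print(env.get_t(),env.get_tcp_rot(),env.get_contact_force())
E
```

```text
scene 473.6059200499141 473.6059200499141 313.9052795079237 201.13944628149977 -0.13323637734144994 [[0.0742, 0.9972, -0.0085, -16.7232], [0.7431, -0.0609, -0.6664, -274.2041], [-0.665, 0.0431, -0.7456, 1708.4191], [0.0, 0.0, 0.0, 1.0]]
top 385.84890806527727 385.84890806527727 329.0712946762704 202.9041029404918 0.028772010968681264 [[0.0278, -0.9996, 0.011, -58.2456], [-0.9881, -0.0291, -0.1508, 530.0493], [0.1511, -0.0067, -0.9885, 1290.9317], [0.0, 0.0, 0.0, 1.0]]
350.31410886258175 318.9405516600592 200.0921254106582 -0.04183982099289906 [[1.0, 0.0009, 0.0009, -0.2524], [-0.0011, 0.9699, 0.2433, -68.38], [-0.0007, -0.2433, 0.9699, -150.5304], [0.0, 0.0, 0.0, 1.0]]
0.15 [-1.79994200e+02  4.68119060e-02  7.25948174e+01] [-0.48823955 -0.79610144  0.72725632]
```

View pics/scene0.png

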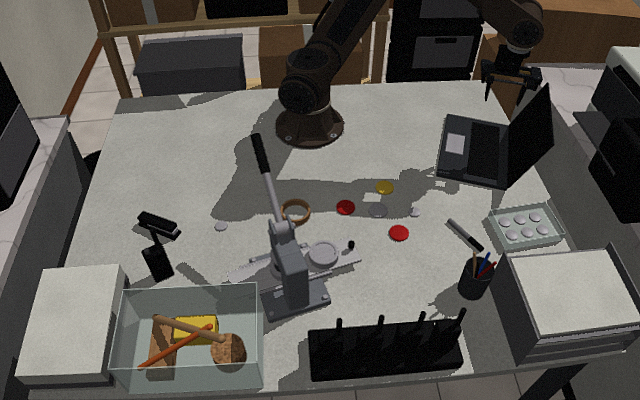

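View pics/top0.png

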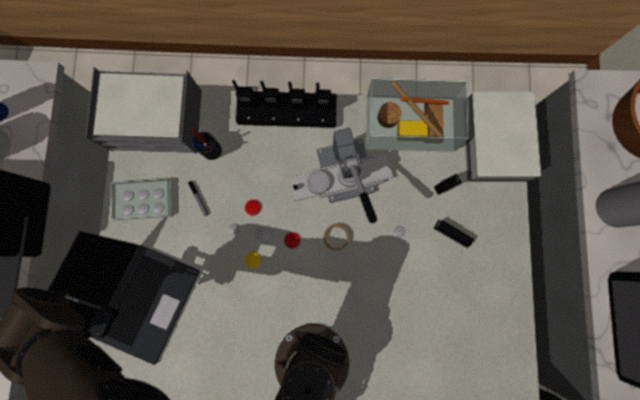

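The scene view shows the press at about (290,260), its lever towards the robot with the grip near (260,152), the empty die at (322,256) and the knob at (351,245). The grey disc is probably at (378,210), and there are red and yellow decoys. Next I'll write the helpers and enlarge this area.

```bash
cat > h.py <<'E'
import numpy as np, cv2
from workcell import env
from scipy.spatial.transform import Rotation as Rn
def cam(n):
    """camera record with K, dist, R (cam->world), o (centre in world)"""
    if n=="wrist":
        T=np.eye(4); T[:3,:3]=Rn.from_euler("xyz",env.get_tcp_rot(),degrees=True).as_matrix(); T[:3,3]=env.get_position()
        c=env.camera(n); T=T@c["T_tool_cam"]
    else:
        c=env.camera(n); T=np.linalg.inv(c["view"])
    c["K"]=np.array([[c["fx"],0,c["cx"]],[0,c["fy"],c["cy"]],[0,0,1.]]); c["d"]=np.array([c["k1"],0,0,0.])
    c["R"],c["o"]=T[:3,:3],T[:3,3]; return c
def ray(c,px):
    u=cv2.undistortPoints(np.array([[px]],float),c["K"],c["d"])[0,0]
    v=c["R"]@np.array([u[0],u[1],1.]); return v/np.linalg.norm(v)
def plane(c,px,z):
    v=ray(c,px); return c["o"]+v*(z-c["o"][2])/v[2]
def tri(obs):
    """least squares point nearest to the rays [(cam,px)..]; returns point, residuals mm"""
    A=np.zeros((3,3));b=np.zeros(3);P=[]
    for c,px in obs:
        v=ray(c,px);M=np.eye(3)-np.outer(v,v);A+=M;b+=M@c["o"];P.append((M,c["o"]))
    p=np.linalg.solve(A,b); return p,[round(float(np.linalg.norm(M@(p-o))),1) for M,o in P]
def proj(c,p):
    r=cv2.Rodrigues(c["R"].T)[0]; return cv2.projectPoints(np.array([p],float),r,-c["R"].T@c["o"],c["K"],c["d"])[0][0,0]
def save(n,img,s=1):
    cv2.imwrite(f"pics/{n}.png",cv2.resize(img[:,:,::-1],None,fx=s,fy=s,interpolation=cv2.INTER_CUBIC))
E
python3 - <<'E'
from h import *
import cv2
s=cv2.imread("pics/scene0.png")[120:320,190:440];t=cv2.imread("pics/top0.png")[120:275,215:415]
a=cv2.resize(s,None,fx=1.5*1.07,fy=1.5*1.07)
a=cv2.resize(s,(400,320),interpolation=3);b=cv2.resize(t,(400,310),interpolation=3)
s=cv2.convertScaleAbs(cv2.resize(s,(800,640)),alpha=1.5)[60:360];b=cv2.convertScaleAbs(cv2.resize(t,(800,620)),alpha=1.5)[160:460]
cv2.imwrite("pics/crop.png",np.vstack([s,b]))
S,T=cam("scene"),cam("top")
for n,p,q in(("knob",(351,244),(297,187)),("griptip",(255,135),(374,221)),("disc",(378,210),(260,238)),("die",(322,256),(320,181))):
    print(n,*tri([(S,p),(T,q)]),plane(S,p,60),plane(T,q,60))
E
```

```text
knob [581.41933411  71.7487331   55.38941345] [3.2, 3.2] [584.80889814  74.3480506   60.        ] [580.24849248  68.14283025  60.        ]
griptip [ 440.93673193 -159.78099283  338.3923565 ] [1.7, 1.7] [ 108.28655249 -189.21083551   60.        ] [ 471.17259743 -196.37781566   60.        ]
disc [406.81261707 190.93884854 -15.18812021] [6.2, 6.2] [470.74587397 166.99945168  60.        ] [403.09687442 184.57184657  60.        ]
die [606.88573102  -7.81003503  44.5271557 ] [1.6, 1.6] [617.7907528   -7.16779293  60.        ] [603.53382684  -9.73989837  60.        ]
```

View pics/crop.png

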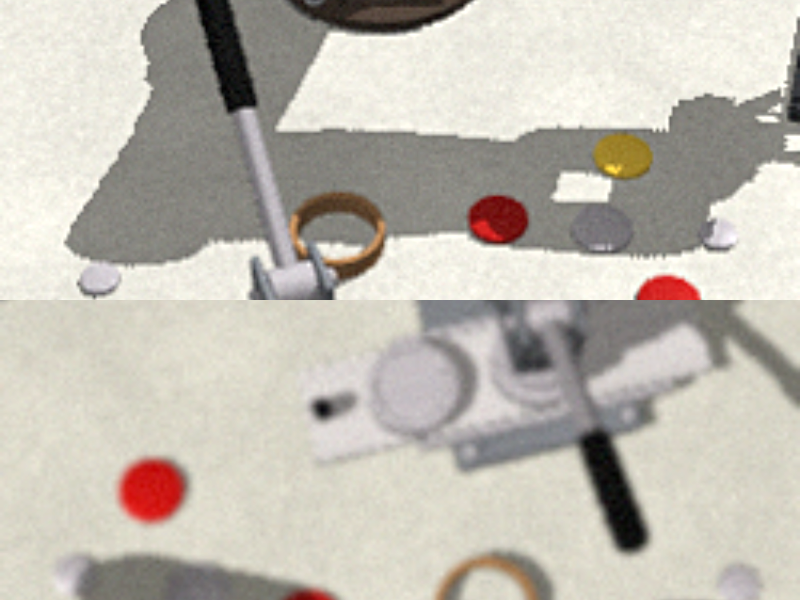

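The large front is the grey disc in the shadow, scene pixel about (378,210). There is a small disc at (414,211), a red one to its left and a yellow one behind it. The empty die, its knob and the lever are clear in both views, and the press yaw is about 18°. Wrist views next.

Run:
```python
from h import *
import pickle
S=cam("scene");f=plane(S,(378,210),5);print("front~",f)
D=[]
for p,y in(((f[0]-15,f[1],200),72.6),((f[0]+45,f[1]-50,230),60),((560,40,230),72.6),((590,0,270),72.6)):
    env.move_to(list(p),[180,0,y]);env.hold(.2);c=cam("wrist");D.append(c)
pickle.dump(D,open("w.pkl","wb"));print(env.get_t())
I=[cv2.resize(c["image"],(400,250),interpolation=cv2.INTER_AREA) for c in D]
save("w4",cv2.convertScaleAbs(np.vstack([np.hstack(I[:2]),np.hstack(I[2:])]),alpha=1.3))
```

```text
front~ [424.30986177 179.84237035   5.        ]
4.3917
```

View pics/w4.png

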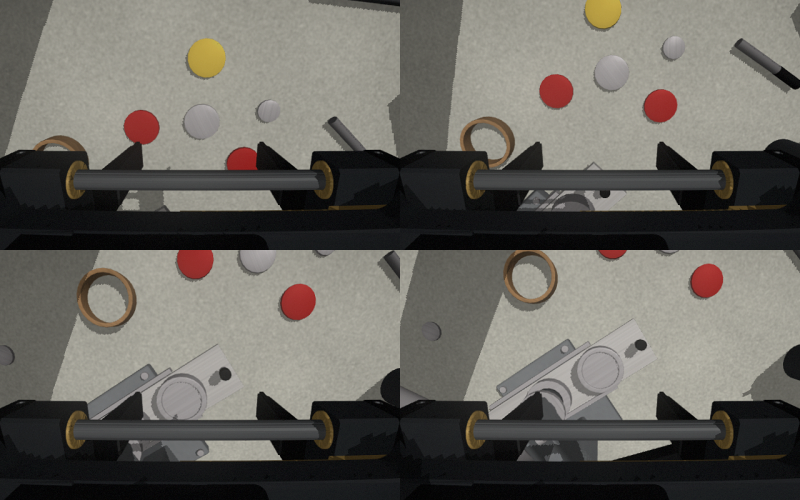

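The wrist views show the front at (322,194) in W1 and (338,115) in W2, the die at (291,240) in W3 and (320,192) in W4, and the knob at (358,198) and (386,152). The gripper body is wide along tool x. Next I'll refine these.

Run:
```python
from h import *
import pickle
D=pickle.load(open("w.pkl","rb"))
def blob(c,px,f,r=45):
    x,y=map(int,px);x0,y0=max(x-r,0),max(y-r,0)
    im=c["image"][y0:y+r,x0:x+r];m=f(im.astype(int)).astype(np.uint8)*255
    m=cv2.morphologyEx(m,cv2.MORPH_OPEN,np.ones((3,3)));m=cv2.morphologyEx(m,cv2.MORPH_CLOSE,np.ones((5,5)))
    C=[k for k in cv2.findContours(m,0,cv2.CHAIN_APPROX_NONE)[0] if len(k)>15]
    k=min(C,key=lambda k:np.linalg.norm(cv2.minEnclosingCircle(k)[0]-np.array([x-x0,y-y0])))
    e=cv2.fitEllipse(cv2.convexHull(k));return np.array(e[0])+[x0,y0],np.round(e[1],1)
for i,p in((0,(322,194)),(1,(338,115))):
    print(i,"px",D[i]["image"][p[1],p[0]],"desk",D[i]["image"][p[1],p[0]+50])
gr=lambda im:(im[...,0]-im[...,2]<5)
fr=[(D[i],*blob(D[i],p,gr)) for i,p in((0,(322,194)),(1,(338,115)))]
print("front",[(f[1].round(1),f[2]) for f in fr],*tri([(f[0],f[1]) for f in fr]),[plane(f[0],f[1],4).round(1) for f in fr])
bk=lambda im:im.sum(2)<120
kn=[(D[i],*blob(D[i],p,bk,22)) for i,p in((2,(358,198)),(3,(386,152)))]
print("knob",[(f[1].round(1),f[2]) for f in kn],*tri([(f[0],f[1]) for f in kn]),[plane(f[0],f[1],60).round(1) for f in kn])
out=[]
for i,p,r in((2,(291,240),75),(3,(320,192),75)):
    out.append(cv2.resize(D[i]["image"][p[1]-r:p[1]+r,p[0]-r:p[0]+r],(400,400),interpolation=3))
out=np.hstack(out);save("die",cv2.convertScaleAbs(out,alpha=1.3))
```

```text
0 px [114 112 110] desk [121 119 112]
1 px [120 118 118] desk [125 123 117]
front [(array([322.4, 194.2]), array([54.5, 56.3])), (array([338.4, 116.2]), array([53.7, 55. ]))] [422.39797608 180.13017426   3.14434511] [0.1, 0.1] [array([422.1, 180.1,   4. ]), array([422.4, 180.2,   4. ])]
knob [(array([359.8, 198.1]), array([17.7, 20.5])), (array([385. , 151.3]), array([16.3, 18.1]))] [581.25964984  74.93757232  57.17160865] [0.0, 0.0] [array([580.5,  74.8,  60. ]), array([580.8,  74.5,  60. ])]
```

View pics/die.png

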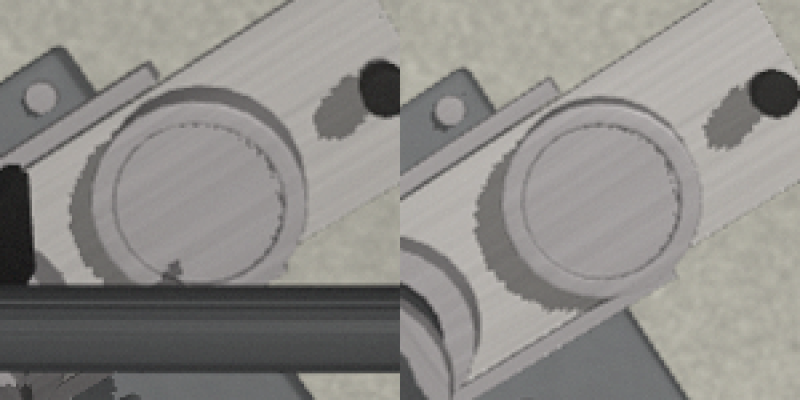

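The recess edge circle is centred at about crop (601,201) in W4, which is full-frame (320.4,192.4), and at (290.6,241.1) in W3. I'll triangulate it, then grasp with the jaws along press x.

Run:
```python
from h import *
import pickle
D=pickle.load(open("w.pkl","rb"))
obs=[]
for i,(x,y) in((2,(290.6,241.1)),(3,(320.4,192.4))):
    g=cv2.cvtColor(D[i]["image"],cv2.COLOR_RGB2GRAY)[int(y)-50:int(y)+50,int(x)-50:int(x)+50]
    g=cv2.GaussianBlur(cv2.resize(g,None,fx=4,fy=4,interpolation=3),(5,5),1)
    h=cv2.HoughCircles(g,cv2.HOUGH_GRADIENT,1,4,param1=60,param2=15,minRadius=110,maxRadius=135)
    if h is not None: print(i,[(np.round((q[0]+.5)/4-.5+int(x)-50,1),np.round((q[1]+.5)/4-.5+int(y)-50,1),round(q[2]/4,1)) for q in h[0][:4]])
    obs.append((D[i],(x,y)))
d,r=tri(obs);print("die",d,r,[plane(c,p,60).round(1) for c,p in obs])
k=np.array([581.0,74.8]);v=k-plane(*obs[1],60)[:2];print("len",np.linalg.norm(v),"yaw",np.degrees(np.arctan2(-v[0],v[1])))
# plate edges direction from W4: crop (470,378)->(700,245) near edge; z=34
q=[plane(D[3],(245+(a-400)/2.667,117+b/2.667),34) for a,b in((470,380),(750,215))];w=(q[1]-q[0])[:2];print("edge yaw",np.degrees(np.arctan2(-w[0],w[1])))
```

```text
2 [(np.float32(291.2), np.float32(236.0), np.float32(33.6)), (np.float32(292.5), np.float32(241.5), np.float32(28.4)), (np.float32(289.2), np.float32(242.2), np.float32(30.6)), (np.float32(294.2), np.float32(237.0), np.float32(33.6))]
3 [(np.float32(320.0), np.float32(192.8), np.float32(28.6)), (np.float32(321.2), np.float32(192.0), np.float32(29.1)), (np.float32(317.0), np.float32(188.0), np.float32(33.6)), (np.float32(317.0), np.float32(190.0), np.float32(33.6))]
die [603.15626196  -1.7964628   56.59383544] [0.1, 0.1] [array([602.1,  -1.1,  60. ]), array([602.4,  -1.6,  60. ])]
len 79.35163562797494 yaw 15.627045065468286
edge yaw 14.560346771578105
```

Run:
```python
from h import *
O=[180,0,15.5]
env.set_gripper(.85,15)
env.move_to([422.3,180.1,110],O);print(env.get_qpos())
print("hit",env.movel([422.3,180.1,22],rate=60,guard=12),env.get_position())
env.set_gripper(0.0,15);print("open mm",env.get_opening()*95)
env.movel([422.3,180.1,170],rate=100);print("open mm",env.get_opening()*95)
env.move_to([602.3,-1.4,170],O);env.hold(.2)
c=cam("wrist");save("held",cv2.convertScaleAbs(c["image"][150:350,170:470],alpha=1.4),2)
print(env.get_position(),env.get_tcp_rot(),env.get_t())
```

```text
[ 1.48086225e+01  2.57850936e+01  1.19358410e+02 -5.62476245e-03
  3.47993446e+01 -7.31160888e-01]
hit False [422.43428376 180.15981691  22.27526428]
open mm 56.68638028508525
open mm 56.55956150020741
[ 6.01977248e+02 -3.29284054e-01  1.70312153e+02] [ 1.79995883e+02 -1.45579509e-02  1.55838007e+01] 11.1833
```

View pics/held.png

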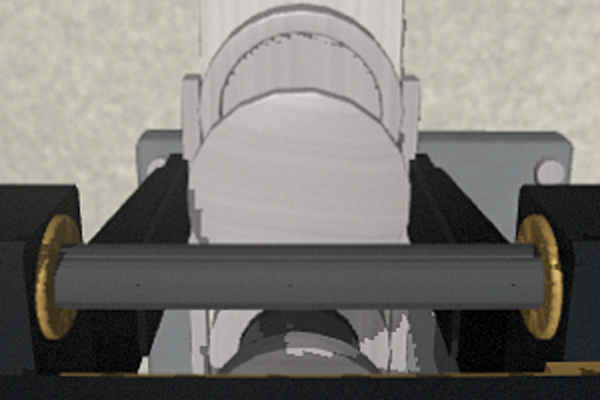

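The front is held level between the pads, with the recess visible just beyond it: edges at crop x 222–383 and top at y≈33. The disc's upper edge is at crop (302,90). I'll use this view to check the disc offset in the hand and the recess centre.

Run:
```python
from h import *
c=cam("wrist");P=np.array(env.get_position());print("P",P,env.get_tcp_rot())
R=Rn.from_euler("xyz",env.get_tcp_rot(),degrees=True).as_matrix()
full=lambda a,b:(a/2-.25+170,b/2-.25+150)
loc=lambda p:(R.T@(p-P)).round(2)
print("disc top edge",loc(plane(c,full(302,90),P[2]-16)),"left/right",loc(plane(c,full(188,205),P[2]-16)),loc(plane(c,full(411,205),P[2]-16)))
print("recess top",loc(plane(c,full(302,33),60)),"l/r",loc(plane(c,full(221,100),60)),loc(plane(c,full(384,100),60)))
print("rim top",loc(plane(c,full(302,8),60)))
```

```text
P [ 6.02058302e+02 -5.15684138e-01  1.70280664e+02] [ 1.79995760e+02 -1.42831955e-02  1.55691139e+01]
disc top edge [  0.68 -29.3   16.  ] left/right [-28.33   0.88  15.99] [28.57  0.79 16.01]
recess top [  1.08 -29.12 110.28] l/r [-29.95  -3.18 110.27] [ 32.64  -3.27 110.29]
rim top [  1.06 -38.48 110.28]
```

Run:
```python
from h import *
env.movel([603.2,-2.3,92],rate=80);env.hold(.5)
c=cam("wrist");print(env.get_position(),env.get_tcp_rot(),env.get_contact_force(),env.get_t())
import pickle;pickle.dump(c,open("c2.pkl","wb"))
save("low",cv2.convertScaleAbs(c["image"][150:350,170:470],alpha=1.4),2.6)
```

```text
[603.19069079  -2.29851593  92.03036088] [ 1.79999688e+02 -3.75673965e-04  1.55008048e+01] [-0.60753782  1.05734683 -0.63087858] 12.9083
```

View pics/low.png

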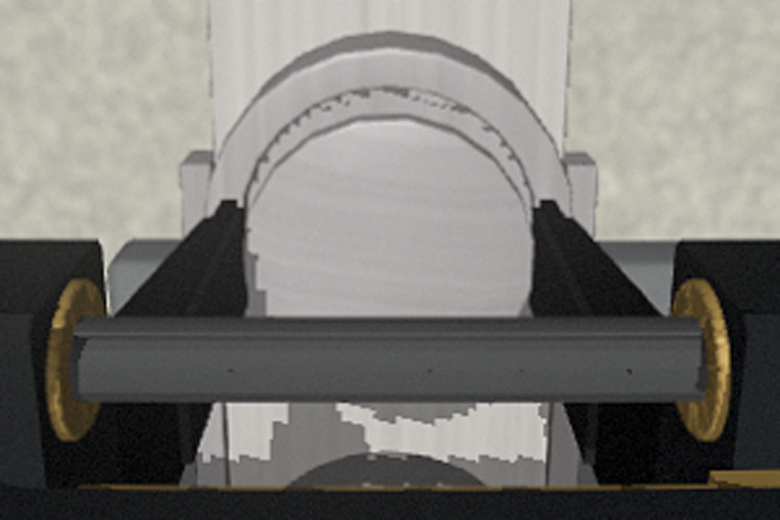

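Run:
```python
from h import *
import pickle
c=pickle.load(open("c2.pkl","rb"));P=np.array(env.get_position());R=Rn.from_euler("xyz",env.get_tcp_rot(),degrees=True).as_matrix()
full=lambda a,b:((a+.5)/2.6-.5+170,(b+.5)/2.6-.5+150)
loc=lambda a,b,z:(R.T@(plane(c,full(a,b),z)-P)).round(2)
print("disc edge",loc(390,117,P[2]-16),"l/r",loc(247,220,P[2]-16),loc(532,220,P[2]-16))
print("recess top",loc(388,88,60),"rim top",loc(388,47,60),"rim l/r",loc(216,165,60),loc(568,180,60),"recess lr",loc(248,180,60),loc(531,185,60))
```

```text
disc edge [  0.22 -29.13  16.  ] l/r [-27.43  -8.63  16.  ] [27.74 -8.69 16.  ]
recess top [ -0.17 -31.46  32.03] rim top [ -0.18 -39.9   32.03] rim l/r [-36.1  -15.03  32.03] [ 37.63 -11.84  32.03] recess lr [-29.52 -11.77  32.03] [ 29.89 -10.74  32.03]
```

Both centres agree within about 0.3 mm, so I'll lower and release.

Run:
```python
from h import *
print("hit",env.movel([603.2,-2.3,79.8],rate=30,guard=6),env.get_position(),env.get_contact_force())
env.hold(.2);env.set_gripper(.85);env.hold(.1)
env.movel([603.2,-2.3,150],rate=120);env.hold(.3)
c=cam("wrist");P=env.get_position();print(P,env.get_t())
import pickle;pickle.dump(c,open("c3.pkl","wb"))
save("seat",cv2.convertScaleAbs(c["image"][120:320,170:470],alpha=1.4),2.6)
```

```text
hit True [602.97383058  -2.28175647  79.28610401] [-1.42758058  0.30520724  6.08023016]
[603.08444786  -2.28758676 149.57635696] 15.4
```

View pics/seat.png

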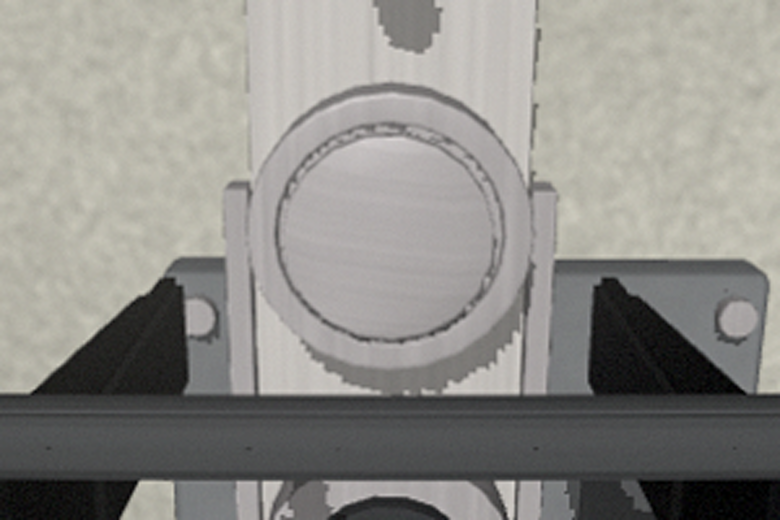

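The front lies flat in the recess with an even gap all round. Now I'll push the knob home.

Run:
```python
from h import *
a=np.radians(15.5);Y=np.array([-np.sin(a),np.cos(a),0]);O=[180,0,15.5]
die=np.array([603.2,-2.3,0]);at=lambda y,z:list(die+Y*y+[0,0,z])
env.movel(at(118,150),rate=200);env.set_gripper(0,15)
env.movel(at(118,72),rate=120)
print("approach",env.movel(at(101,72),rate=60,guard=8),env.get_contact_force())
h=env.movel(at(-20,72),rate=60,guard=15);env.hold(.3)
P=np.array(env.get_position());print("hit",h,"y along",Y@(P-die),"knob travel est",80+19-Y@(P-die),env.get_contact_force())
env.movel(list(P+Y*25),rate=100);P=np.array(env.get_position());P[2]=200;env.movel(list(P),rate=150)
# go look from the +y side
env.hold(.2);c=cam("wrist");s=cam("scene");print(env.get_position(),env.get_t())
a=cv2.resize(c["image"],(640,400))[100:400,120:520];b=cv2.resize(s["image"][120:320,190:456],(400,300),interpolation=3)
save("slid",cv2.convertScaleAbs(np.hstack([a,b]),alpha=1.3))
cv2.imwrite("pics/s_after.png",s["image"][:,:,::-1])
```

```text
approach False [ 0.78577551  0.1536433  -0.25718567]
hit True y along -7.9352616780399945 knob travel est 106.93526167803999 [-0.07557572  4.50151363  4.00194089]
[597.97173861  14.72212572 199.46131662] 22.3417
```

View pics/slid.png

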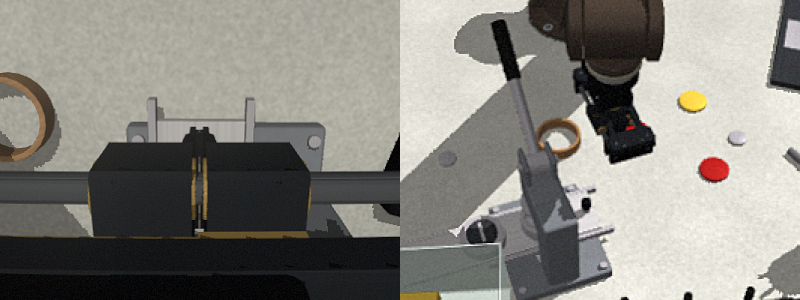

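The slide has moved: the knob is now next to the press head and the other die is out on the far side. My travel estimate of 107 mm depends on the assumed pad width, so I'll measure the knob's displacement and push again more firmly.

Run:
```python
from h import *
a=np.radians(15.5);Y=np.array([-np.sin(a),np.cos(a),0]);die=np.array([603.2,-2.3,0]);at=lambda y,z:list(die+Y*y+[0,0,z])
s=cam("scene")
def kb(im,p,r=11):
    x,y=p;m=(im[y-r:y+r,x-r:x+r].astype(int).sum(2)<110).astype(np.uint8)
    n,l,st,ce=cv2.connectedComponentsWithStats(m);i=1+np.argmax(st[1:,4]);return ce[i]+[x-r,y-r],st[i,4]
def meas(im,p):
    q,n=kb(im,p);w=plane(s,q,57);return q.round(1),n,w.round(1)
A=meas(cv2.imread("pics/scene0.png"),(351,244));B=meas(s["image"],(313,256));print(A,B,"travel",np.linalg.norm((A[2]-B[2])[:2]),"X part",[(B[2]-A[2])@Y])
env.movel(at(17,72),rate=150)
h=env.movel(at(-25,72),rate=40,guard=24);P=np.array(env.get_position());print(h,"y along",Y@(P-die),env.get_contact_force());env.hold(.2)
P=np.array(env.get_position());print(Y@(P-die),env.get_contact_force())
env.movel(list(P+Y*20),rate=100)
s=cam("scene");B=meas(s["image"],(313,256));print(B,"travel",np.linalg.norm((A[2]-B[2])[:2]),env.get_t())
```

```text
(array([351. , 244.5]), np.int32(40), array([584.4,  74.4,  57. ])) (array([313.3, 255.7]), np.int32(41), array([613., -30.,  57.])) travel 108.24657038446993 X part [np.float64(-108.24603687081839)]
True y along -8.082216061030794 [-1.04220042  6.25088261  4.32763501]
-8.059264362123482 [-1.6369322   5.97573794  5.24131294]
(array([313.3, 255.5]), np.int32(41), array([612.3, -29.9,  57. ])) travel 107.96712462597122 24.6833
```

Both pushes end hard at the same point, which suggests the stop. The travel readings are 107–109 mm, so I'll check with a cleaner wrist measurement before pulling.

Run:
```python
from h import *
import pickle
a=np.radians(15.5);Y=np.array([-np.sin(a),np.cos(a),0]);X=np.array([np.cos(a),np.sin(a),0]);die=np.array([603.2,-2.3,0]);at=lambda y,z:list(die+Y*y+[0,0,z])
env.movel(at(15,150),rate=200);env.movel(at(-20,290),rate=200);env.hold(.4)
w=cam("wrist");print(env.get_position(),env.get_t());pickle.dump(w,open("c4.pkl","wb"))
c=pickle.load(open("c3.pkl","rb"))
for n,k,g in(("before",c,[582,75,57]),("after",w,[611,-31,57])):
    p=proj(k,g);x,y=p.astype(int);r=26;x0,y0=x-r,max(y-r,0)
    m=(k["image"][y0:y+r,x0:x+r].astype(int).sum(2)<110).astype(np.uint8)
    N,l,st,ce=cv2.connectedComponentsWithStats(m)
    for i in range(1,N):
        if st[i,4]>40:
            q=ce[i]+[x0,y0];W=plane(k,q,59);print(n,p.round(1),q.round(1),st[i],"world",W.round(1),"press xy",X@(W-die),Y@(W-die))
save("knob2",cv2.convertScaleAbs(w["image"][60:260,170:470],alpha=1.4),2.6)
```

```text
[608.51232374 -21.50102806 289.83368875] 26.55
before [320.2  94.2] [322. 100.] [14 18 26 22 99] world [584.2  71.6  59. ] press xy 1.4314887257028681 76.31343826132566
```

View pics/knob2.png

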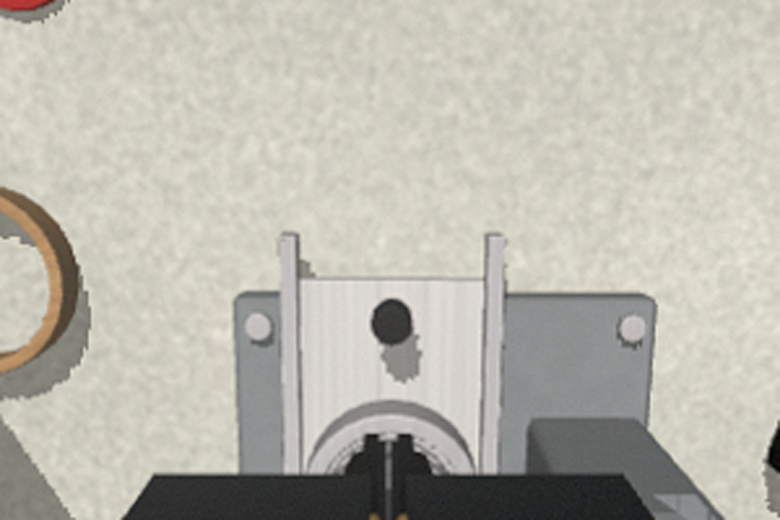

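Run:
```python
from h import *
import pickle
a=np.radians(15.5);Y=np.array([-np.sin(a),np.cos(a),0]);X=np.array([np.cos(a),np.sin(a),0]);die=np.array([603.2,-2.3,0])
w=pickle.load(open("c4.pkl","rb"));c=pickle.load(open("c3.pkl","rb"))
f=lambda a,b:((a+.5)/2.6-.5+170,(b+.5)/2.6-.5+60)
def st(n,k,p,z):W=plane(k,p,z)-die;print(n,"x %.1f y %.1f (rel ram y %.1f)"%(X@W,Y@W,Y@W+110))
st("knob",w,f(391,319),64);st("knob57",w,f(391,322),57)
for z in(34,40,46):st(f"guide end z{z}",w,f(290,236),z);st(f"guide end R z{z}",w,f(495,236),z)
st("plate end",w,f(391,279),34)
st("base L",w,f(260,294),20);st("rim far",w,f(391,413),60)
# before: knob top from c3
im=c["image"].astype(int).sum(2);m=(im[60:125,285:355]<150).astype(np.uint8)
N,l,s,ce=cv2.connectedComponentsWithStats(m)
for i in range(1,N):
    if s[i,4]>60:print(s[i],ce[i]);q=(285+ce[i][0],60+s[i,1]+s[i,2]/2);st("before",c,q,62)
save("c3k",cv2.convertScaleAbs(c["image"][50:250,220:420],alpha=1.4),3)
```

```text
knob x -0.4 y -25.0 (rel ram y 85.0)
knob57 x -0.4 y -27.7 (rel ram y 82.3)
guide end z34 x -45.4 y 6.8 (rel ram y 116.8)
guide end R z34 x 45.7 y 6.8 (rel ram y 116.8)
guide end z40 x -44.8 y 7.4 (rel ram y 117.4)
guide end R z40 x 45.1 y 7.4 (rel ram y 117.4)
guide end z46 x -44.1 y 8.0 (rel ram y 118.0)
guide end R z46 x 44.4 y 8.0 (rel ram y 118.0)
plate end x -0.5 y -12.5 (rel ram y 97.5)
base L x -61.8 y -21.6 (rel ram y 88.4)
rim far x -0.4 y -67.4 (rel ram y 42.6)
[ 23  21  26  28 552] [35.21195652 34.1557971 ]
before x 0.3 y 80.0 (rel ram y 190.0)
```

View pics/c3k.png

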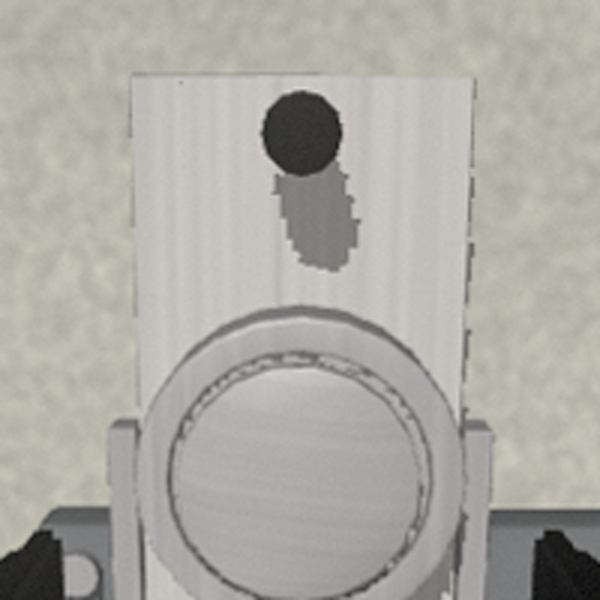

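The guide ends, base edge and die rim all read the same offset, about 2.6 mm. Relative to the press, the die is therefore centred under the ram and the slide is at its stop, with a travel of about 107.5 mm by my frame. Next I'll grip the lever with the jaws along press y and follow the arc.

```bash
cat >> h.py <<'E'
a_=np.radians(15.5);PX=np.array([np.cos(a_),np.sin(a_),0]);RAM=np.array([631.9,-105.7,0]);OL=[180,0,105.5]
def grip(deg,r=190,dz=0):
    t=np.radians(deg);return list(RAM-PX*r*np.cos(t)+[0,0,205+r*np.sin(t)+dz])
E
python3 - <<'E'
from h import *
P=env.get_position();P=[P[0],P[1],400];env.movel(P,rate=250)
env.set_gripper(.5,20)
top=grip(35);top[2]=400;env.move_to(top,OL);env.hold(.3)
s=cam("scene");w=cam("wrist");print(env.get_position(),env.get_qpos().round(1) if hasattr(env.get_qpos(),'round') else env.get_qpos(),env.get_t())
for d in(35,0,-18,-21):print(d,np.round(grip(d)),env.inverse_kinematics(grip(d),OL) is not None)
g=grip(35);q=proj(w,g);print("proj grip wrist",q,"tip",proj(w,grip(35,240)),"140",proj(w,grip(35,140)))
a=cv2.resize(w["image"],(400,250),interpolation=3);b=cv2.resize(s["image"][60:260,150:470],(400,250),interpolation=3)
save("lev",cv2.convertScaleAbs(np.hstack([a,b]),alpha=1.4))
E
```

```text
[ 481.97341541 -147.25298461  399.96585605] [ -24.5   10.3   90.8   -0.    78.9 -130. ] 30.1
35 [ 482. -147.  314.] True
0 [ 449. -156.  205.] True
-18 [ 458. -154.  146.] True
-21 [ 461. -153.  137.] True
proj grip wrist [318.64409759 212.44394773] tip [318.73321927 159.65737783] 140 [318.57909284 251.14352693]
```

View pics/lev.png

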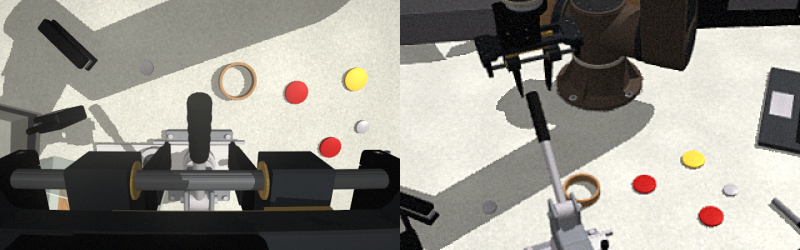

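That makes 12 pictures, so there are no more to view. This last one shows the grip centred between the fingers, at wrist x≈320 against 319 predicted. I'll grip, pull down and log the forces.

Run:
```python
from h import *
print("hit",env.movel(grip(35),rate=80,guard=10),env.get_position())
env.set_gripper(0,50);print("open mm",env.get_opening()*95,env.get_contact_force())
for d in(28,21,14,7,0,-6,-11,-14):
    env.movel(grip(d),rate=70);F=env.get_contact_force();print(d,np.round(F,1))
    if np.linalg.norm(F)>60:break
print(env.get_position(),env.get_opening()*95,env.get_t())
```

```text
hit False [ 482.08790516 -147.34930733  314.44074822]
open mm 24.263387840677037 [ 0.10215374 -1.19281356  0.45894122]
28 [-2.7  1.5 12.3]
21 [-3.4  1.8 13. ]
14 [-4.3  1.5 13.2]
7 [-4.5  0.9 13.6]
0 [-4.9  0.8 14.1]
-6 [-5.3 -0.4 13.3]
-11 [-6.5 -0.8 14.1]
-14 [-6.3 -0.3 15.4]
[ 454.0747862  -155.09476434  159.68880066] 24.214049200711763 35.375
```

Run:
```python
from h import *
for d in np.arange(-15,-23,-.5):
    env.movel(grip(d),rate=25);env.hold(.1);F=np.array(env.get_contact_force());P=np.array(env.get_position())
    r=-(P-RAM)@PX;print(d,"actual ang",np.degrees(np.arctan2(P[2]-205,r)).round(2),F.round(1))
    if F[2]>36:break
env.hold(.5);print(env.get_contact_force(),env.get_position(),env.get_opening()*95,env.get_t())
```

```text
-15.0 actual ang -14.72 [-7.6 -1.5 14.7]
-15.5 actual ang -15.21 [-6.8 -1.3 15. ]
-16.0 actual ang -15.71 [-8.3 -1.6 15.4]
-16.5 actual ang -16.21 [-7.6 -2.3 15.9]
-17.0 actual ang -16.71 [-9.1 -1.  15.3]
-17.5 actual ang -17.21 [-8.2 -1.2 15.7]
-18.0 actual ang -17.7 [-8.2 -1.7 15.6]
-18.5 actual ang -18.21 [-7.6 -1.7 15.2]
-19.0 actual ang -18.7 [-7.6 -1.6 16.9]
-19.5 actual ang -19.2 [-8.2 -2.4 15.6]
-20.0 actual ang -19.7 [-7.9 -1.8 16.7]
-20.5 actual ang -20.19 [-8.9 -1.9 16.3]
-21.0 actual ang -20.66 [-10.6  -1.8  18.3]
-21.5 actual ang -20.92 [-13.3  -2.3  29.7]
-22.0 actual ang -21.28 [-14.8   0.7  38.5]
[-14.97452344  -0.43986394  40.0841161 ] [ 461.67375856 -153.05903554  136.17928786] 24.254700072552637 41.1583
```

The force climbs steeply from about −20.8° by TCP, so the bar probably sits some millimetres high in the pads. I'll check for creep and measure the actual lever angle from the grey/black boundary (r=140 mm) in the scene camera.

Run:
```python
from h import *
env.set_gripper(0,60)
for i in range(3):
    env.hold(.5);print(np.round(env.get_contact_force(),1),np.round(env.get_position(),2))
s=cam("scene");t=cam("top")
cv2.imwrite("pics/s_end.png",s["image"][:,:,::-1]);cv2.imwrite("pics/t_end.png",t["image"][:,:,::-1])
def prof(k,img,deg):
    out=[]
    for r in range(90,250,4):
        p=proj(k,grip(deg,r));x,y=np.round(p).astype(int);out.append(int(img[y-1:y+2,x-1:x+2].mean()))
    return out
S0=cv2.imread("pics/scene0.png");T0=cv2.imread("pics/top0.png")
print("r 90..250 step4");print("scene0 35",prof(s,S0,35));print("top0 35",prof(t,T0,35))
for d in(-14,-16,-18,-20,-22):print(d,"scene",prof(s,s["image"],d))
for d in(-14,-18,-22):print(d,"top",prof(t,t["image"],d))
for d in(-10,-14,-18,-22):print(d,proj(s,grip(d,140)).round(1),proj(s,grip(d,240)).round(1))
print(env.get_t())
```

```text
[-14.6  -0.8  38.1] [ 461.67 -153.05  136.17]
[-14.6   0.1  38. ] [ 461.67 -153.03  136.2 ]
[-14.2   0.   38.7] [ 461.66 -153.03  136.2 ]
r 90..250 step4
scene0 35 [117, 123, 118, 122, 125, 120, 124, 120, 123, 120, 122, 119, 126, 71, 10, 12, 11, 11, 12, 13, 11, 12, 15, 16, 16, 13, 15, 14, 14, 13, 13, 14, 14, 15, 14, 13, 10, 10, 43, 77]
top0 35 [97, 92, 94, 91, 94, 94, 90, 92, 94, 80, 63, 39, 15, 8, 8, 10, 9, 9, 9, 10, 10, 10, 8, 10, 10, 11, 11, 8, 10, 9, 8, 8, 8, 9, 7, 8, 10, 12, 27, 73]
-14 scene [149, 149, 146, 151, 146, 151, 151, 146, 151, 154, 140, 140, 92, 43, 12, 8, 8, 10, 10, 9, 8, 7, 7, 10, 10, 7, 9, 15, 15, 28, 30, 30, 20, 14, 27, 22, 29, 26, 20, 11]
-16 scene [144, 144, 139, 146, 151, 140, 146, 151, 146, 146, 141, 150, 140, 130, 92, 43, 11, 11, 8, 11, 10, 10, 8, 7, 9, 7, 10, 8, 7, 9, 13, 19, 28, 25, 27, 20, 19, 14, 22, 24]
-18 scene [131, 138, 144, 139, 139, 146, 140, 146, 132, 140, 146, 131, 141, 150, 130, 130, 92, 34, 34, 7, 8, 8, 11, 10, 10, 8, 9, 9, 6, 8, 8, 9, 9, 13, 18, 18, 25, 26, 26, 19]
-20 scene [139, 131, 138, 144, 130, 139, 132, 132, 140, 132, 132, 140, 131, 131
[... 224 characters left out ...]
, 19, 19, 7, 7, 10, 12, 11, 10, 9, 6, 6, 9, 9, 9, 9, 8, 8]
-14 top [27, 26, 25, 25, 36, 43, 50, 54, 42, 35, 32, 30, 28, 28, 25, 25, 22, 19, 16, 14, 15, 18, 19, 20, 20, 22, 21, 22, 21, 21, 22, 22, 23, 22, 22, 23, 23, 24, 22, 22]
-18 top [29, 27, 25, 25, 26, 43, 50, 55, 53, 42, 32, 30, 31, 28, 25, 24, 24, 22, 19, 15, 14, 15, 17, 21, 20, 20, 22, 21, 21, 21, 21, 22, 22, 23, 23, 22, 23, 23, 23, 22]
-22 top [29, 28, 27, 25, 26, 29, 34, 55, 53, 48, 40, 32, 31, 29, 28, 25, 24, 23, 20, 16, 15, 14, 15, 19, 21, 21, 21, 22, 21, 21, 20, 21, 22, 22, 21, 23, 21, 22, 22, 23]
-10 [266.7 195.4] [257.5 175. ]
-14 [267.2 198.4] [258.4 180. ]
-18 [267.8 201.5] [259.3 185.1]
-22 [268.4 204.7] [260.4 190.3]
42.975
```

The boundary falls at r≈155 mm along the −18° line. Allowing for the surface offset I expect 154.5 mm at the bottom stop, so the lever is at about −18°. The force holds steady at 38 N with no creep. I'll ease it slightly, confirm, and hand in.

Run:
```python
from h import *
env.movel(grip(-21.8),rate=10)
for i in range(2):
    env.hold(.4);print(np.round(env.get_contact_force(),1),np.round(env.get_position(),2))
A=cv2.imread("pics/s_end.png")[:,:,::-1];s=cam("scene")
print("mean lever-region change",np.abs(A[175:225,245:290].astype(int)-s["image"][175:225,245:290]).mean(),env.get_opening()*95,env.get_t())
if env.get_contact_force()[2]>25: env.finish_job();print("handed in")
```

```text
[-11.6   0.1  31.2] [ 461.58 -153.06  136.38]
[-12.9  -0.2  31.4] [ 461.59 -153.05  136.38]
mean lever-region change 3.9776296296296296 24.258455354845946 44.075
the job is handed in; nothing more can be done
handed in
```

The badge is made up: the front is in the die, the die is under the ram, and the job was handed in at about 44 s with the arm still holding the lever down.

- **Front:** I gripped the large steel front by its rim and laid it dome up in the recess. The wrist picture showed it flat, with an even gap all round.
- **Slide:** I pushed the knob until it stopped. Two pushes, cut off at 15 and 24 N, ended at the same point. My travel readings were 107–109 mm rather than 110. A wrist view showed the die rim, guide ends and base edge all 2.4–3.4 mm off the same way, so I took the die to be centred under the ram and the slide at its stop.
- **Lever:** I gripped it and pulled it down until the force rose sharply from about 16 N. By tool position that was about −20.8°, not −18°. I put the difference down to the grip sitting a few millimetres high in the pads. The scene camera gave about −18° (within about a degree), which matches the bottom stop.
- **Hold:** I eased the vertical push from about 38 N to about 31 N before handing in. It stayed steady with a 60 N grip, and no creep showed.

- **Force limit:** While finding the stop, the total force through the finger pads briefly reached about 43 N. That was through the fingers, not the gripper's body, and the wrist limit is 120 N.
- **Not checked:** I did not view a picture of the final state because the viewing limit was used up, and I did not re-measure the other things on the desk. No contact with them showed up.

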